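# Hold the spring clip open over the recipe card

## Robot

A 6-joint arm with a two-finger parallel gripper is mounted at the origin on the work surface. World frame = base frame: x ahead of the robot, y to its left, z up, the work surface at z = 0. Lengths are in mm, angles in rad, forces in N, time in s.
With the tool pointing down it reaches from about 375 to 900 mm from the base axis. Payload 3.1 kg.
Tool frame: the origin (TCP) lies between the finger pads; the fingertips stand 17 mm ahead of it and the grasp point (between the pads) lies 2 mm behind it (manip.tips_ahead is the distance from the TCP to the fingertips, in mm); z points along the fingers, y is the direction in which the jaws open and shut (so a half turn about z gives the same grasp; the last joint's range is limited). The gripper opens to 87 mm and grips with 3 to 60 N. Pads are 19 mm wide; open, the fingers measure 117 mm over their backs; the gripper's body (75 mm by 190 mm) begins 51 mm behind the grasp point.
Start: joints at [-1.502, 0.527, 1.433, -0, 1.181, -0.178], TCP at [153.32, -605.879, 239.548] pointing down, gripper open.
Joint ranges: [-3.08, 3.08], [-0.75, 2.2], [0.22, 2.44], [-1.43, 4.57], [0, 2.65], [-2.85, 2.85]. Speed limits (rad/s): [2.79, 2.79, 3.14, 3.14, 3.14, 3.14].

## Interface

Orientations are given as [roll, pitch, yaw] about the fixed x, y, z axes, in that order (R = Rz(yaw) Ry(pitch) Rx(roll)).
In Python, from plant import readout, get_image, workorder, models, manip gives the robot as it stands.
- The arm moves only by the shell command python3 -m jog 'ROWS'. ROWS is JSON, one flat list of numbers, 5 for each row, row after row: the shift along the tool's x, y, z in mm, then the turn about the tool's z in degrees, then the opening, from 0 (shut) to 1 (fully open). In form: [tx, ty, tz, spin, claw, tx, ty, tz, spin, claw, ...]. A call has 1 to 5 rows; each row is the pose to reach, as a shift and turn from the pose measured when the call began, along the tool's axes at that moment; what a row does not reach only later rows make up. A row lasts 1/12 s, in which the tool goes at most 41.7 mm and 7.16 degrees, less where a joint would pass 70% of its speed; a pose out of reach is approached as far as the arm can. A call with a gripper value outside its range is refused whole. The fingers move at their own pace and stop on an object; the grip force is fixed at half the most. Time passes only in rows, so rows that repeat a pose let the fingers close. It gives the time, the measured TCP pose, the force and the opening at its end, in the units of the state.
- readout.state(): the state, without advancing time (a new reading comes with each control period).
- get_image(name): name is "scene" or "top" or "wrist"; returns a dict with "img" (400x640x3 uint8, red, green, blue), "range_z" (400x640 float32, mm along the optical axis (not along the pixel's ray), 0 where there is no reading), "mtx" (3x3 intrinsics, pixels), "R" (3x3) and "t" (3): a world point X has camera coordinates R X + t. Camera axes: x right, y down, z forward; pixel columns grow to the right and rows downward; lengths in mm; the calibration is good to about 2 mm. A picture is of the moment at which its call begins.
- workorder.job_done(): hands the job in, once; it reports no verdict.
Trained networks look in a picture, given as the dict that the camera call returned (one of the last four; its "shot" number tells which), for a name from the list of things; names that differ only in an ending like _2 or _b are one class to them, and where a whole thing is asked for, a point or a joint stands for the part that bears it (a point fixed in the world has none). Each returns a list of dicts, best first, with "score" (0 to 1); they miss things now and then, are a little off and sometimes report something else, mostly with a low value. They report only what shows in the picture. A call takes as long as a camera call. They do not tell look-alikes from the thing itself.
- models.search_frame(picture, thing): "rect" ([left, top, width, height] in pixels, round what is visible of it).
- models.cut_out(picture, thing): "region" (400x640 bool, what is visible of it) and "rect" ([left, top, width, height] in pixels, round what is visible of it).
The state is a dict: "clock": time; "joint_pos": joint angles; "qd": joint speeds; "tau": joint torques, N m; "eef_pos": TCP position; "ee_rot": TCP orientation; "ft_force": force on the tool from outside, world axes, zero at the start; "wrist_torque": the same for the moment, N m; "gripper_width": opening from 0.0 (shut) to 1.0 (fully open).
Only numpy, scipy, OpenCV 4.12 (cv2) and the standard library are available. Lean on these libraries where they do the work, as an engineer would, in place of code of your own. Each camera call takes 0.05 s, during which the arm holds its last target. There are 200 camera calls.

## Task

Take the steel spring clip off the rim of the card box by squeezing its handles, and carry it over to the recipe card that stands in the wooden foot. Lower it, jaws down and squeezed wide open, over the middle of the card's top edge, so that one jaw hangs well below the edge on each side and nothing of the clip touches the card, ready for a colleague to slide a note in. Finish while holding it gaping there, do not let it snap shut or let go; leave the box, the card stand, the paper cup, the bowl and the spatula where they are.

Things in the scene. Friction and masses are not known exactly. Their poses are not given: they have to be found in the camera images.
- clip: Steel spring clip like a large clothes peg, 90 mm tall, 36 mm wide, 50-100 g; starts upright on the box's front wall, jaws down, handles up. Origin: middle of the pivot axis, 5 mm above the rim at the start. x along the pivot (and the wall), z from jaws to handles, y from one half to the other. The frame belongs to the -y half: it tilts by half the joint value when squeezed evenly.
- handle_a (a point): Point on the outer face of the -y handle, 30 mm up along it from the pivot. The handles are flat plates 30 mm wide along x, from 10 mm to about 50 mm above the pivot. At the start they splay in a V: outer faces 32 mm apart at the bottom, 54 mm at the top. Fully squeezed they are parallel, outer faces 28 mm apart, 10 to 54 mm above the pivot.
- handle_b (a point): Same point on the +y handle. Holding the clip fully open takes about 9 N on each handle at this height; a firmer grip does no harm, as the handles meet a stop.
- clip_jaw (a joint): Opening angle of the clip in rad: 0 = jaws 4 mm apart (biting the box wall, as at the start), 0.5 = fully open at the stop, jaw tips about 23 mm apart, handles parallel; -0.08 = jaws shut. The spring closes it.
- tip_a (a point): Lower inner edge of the clip's -y jaw, middle of its 36 mm width, 40 mm below the pivot. Over their outsides the two jaws measure 20 mm when on the wall, about 40 mm fully open. A spring coil of 5 mm radius lies around the pivot between the jaws.
- tip_b (a point): Lower inner edge of the clip's other jaw, +y side, middle of its width.
- box: White open-topped plastic box with recipe cards standing in its rear half; 110 mm (x) by 170 mm (y), 85 mm high, walls 4 mm, loose, 0.7 kg. Origin at the centre of its underside, z up. The clip bites its -x wall (middle plane at x = -53 mm); at least 60 mm inside that wall is empty.
- stand: Recipe card in its foot, one loose piece of about 0.8 kg: dark wooden foot 80 mm (x) by 170 mm (y) by 25 mm high, and a stiff white upright card 148 mm wide (y), 4 mm thick (x), its top edge 125 mm above the table. Origin at the centre of the foot's underside, z up.
- card_edge (a point): Middle of the top edge of the standing card, axes as stand: x across its 4 mm thickness, y along the edge, z up.
- cup: Paper cup, bystander, 85 mm high, rim radius 37 mm. Origin at the centre of its underside.
- bowl: Steel mixing bowl, bystander, 80 mm high, rim radius 90 mm. Origin at the centre of its underside.
- spatula: Spatula lying on the table, bystander. Origin on its underside; it lies along its x axis.
There are look-alikes about, which are no part of the job. Leave any purple look-alike of the box alone.

How it is judged:
By the outcome, as a careful person would: the job done as asked, in the order asked, and still so for the second after the job is handed in, while the arm keeps its last pose, push and grip.
It also fails if it takes over 35 s, if anything falls off the work surface, if the arm or the gripper's body presses on something with over 40 N, if the wrist force passes 120 N, or if a joint passes its speed limit or range.

## Working session

There is one attempt and no reset: what is moved stays moved. The work goes in short steps, Python scripts to look and compute and a shell command to move; the robot and the scene stay as the last step left them, time stands still between calls to the robot, and variables do not carry over. Pictures are saved under pics/ and viewed, about 8 in all and at most 12, crops included, and the job is handed in when it is done.

```bash
mkdir -p pics; cat > h.py <<'E'
import numpy as np,cv2
from plant import readout,get_image,workorder,models,manip
def cloud(p):
    z=p["range_z"];v,u=np.mgrid[0:400,0:640];K=p["mtx"]
    c=np.stack([(u-K[0,2])/K[0,0]*z,(v-K[1,2])/K[1,1]*z,z],-1)
    return (c-p["t"])@p["R"]   # R^T(c-t)
def save(n,img): cv2.imwrite(f"pics/{n}.png",img[...,::-1])
E
python3 - <<'E'
from h import *
ps={n:get_image(n) for n in("scene","top")}
for n,p in ps.items():
    C=cloud(p);im=p["img"].copy()
    for th in["clip","box","stand","cup","bowl","spatula"]:
        for r in models.cut_out(p,th)[:3]:
            m=r["region"]&(p["range_z"]>0);x=C[m]
            if len(x)<5: continue
            print(n,th,round(r["score"],2),r["rect"],"med",np.median(x,0).round(),"lo",np.percentile(x,2,0).round(),"hi",np.percentile(x,98,0).round())
    save(n,im)
save("both",np.vstack([ps["scene"]["img"],ps["top"]["img"]])[:, :])
i=cv2.imread("pics/both.png");cv2.imwrite("pics/both.png",cv2.resize(i,(480,600)))
print(readout.state())
E
```

```text
scene clip 0.61 [231.4, 203.4, 18.2, 37.3] med [ 473. -173.  106.] lo [ 445. -192.   55.] hi [ 495. -153.  139.]
scene clip 0.34 [316.3, 153.8, 56.2, 57.3] med [528. 171.  29.] lo [481. 100.   2.] hi [568. 260. 125.]
scene box 0.94 [217.5, 216.0, 77.7, 69.0] med [ 549. -188.   58.] lo [ 449. -271.    2.] hi [600. -89.  99.]
scene box 0.73 [153.3, 181.7, 70.7, 58.0] med [ 281. -239.   60.] lo [ 211. -324.    3.] hi [ 358. -144.   98.]
scene box 0.72 [318.5, 153.9, 54.1, 56.3] med [528. 172.  30.] lo [485. 100.   6.] hi [568. 257. 124.]
scene stand 0.87 [318.0, 152.1, 53.5, 55.8] med [528. 172.  31.] lo [484. 100.   6.] hi [568. 258. 124.]
scene cup 0.59 [364.5, 241.2, 33.5, 44.8] med [781.  32.  53.] lo [749. -10.   1.] hi [816.  85.  86.]
scene cup 0.49 [216.9, 215.2, 74.8, 68.7] med [ 550. -187.   59.] lo [ 450. -271.    3.] hi [600. -89.  99.]
scene bowl 0.62 [151.8, 305.8, 85.1, 88.5] med [ 633. -445.   31.] lo [ 570. -526.    2.] hi [ 731. -364.   80.]
scene spatula 0.75 [388.3, 150.4, 81.8, 37.4] med [717. 476.   5.] lo [526. 423.  -0.] hi [778. 524.  22.]
scene spatula 0.54 [23
[... 808 characters left out ...]
[518. 425.  -3.] hi [778. 527.  22.]
{'clock': 0.7, 'joint_pos': array([-1.50149166e+00,  5.27456199e-01,  1.43270213e+00, -3.14196055e-05,
        1.18140279e+00, -1.78498799e-01]), 'qd': array([-0.00055371, -0.00136459, -0.0020976 ,  0.00212628, -0.00179661,
        0.0011644 ]), 'tau': array([-7.90253471e-04, -4.39865685e+01, -1.76950729e+01,  6.33040862e-02,
        5.04146330e-02, -2.37629052e-05]), 'eef_pos': array([ 153.31625755, -605.87829673,  239.57465844]), 'ee_rot': array([3.14156678e+00, 3.42053028e-05, 2.47815397e-01]), 'ft_force': array([ 0.17680773, -0.13865   , -0.55900848]), 'wrist_torque': array([-0.02598165, -0.01153536, -0.030812  ]), 'gripper_width': 0.9999123090522422}
```

View pics/top.png

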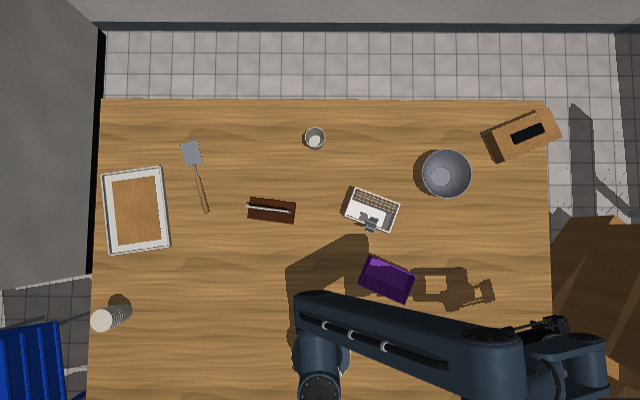

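View pics/scene.png

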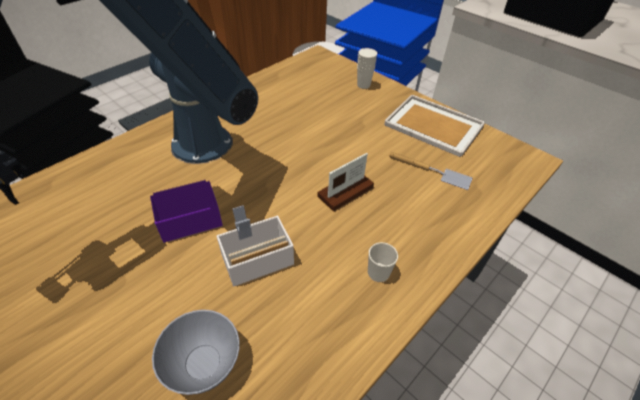

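The top view shows the white box with the clip at (370,225), the purple look-alike at (387,278) and the card stand at (271,210). The scene view agrees, with the clip at (241,220) on the white box. Next I'll fit the box and card orientations.

```bash
python3 - <<'E'
from h import *
for n in("scene","top"):
    p=get_image(n);C=cloud(p);hsv=cv2.cvtColor(p["img"],cv2.COLOR_RGB2HSV)
    reg=lambda c,r,z0,z1:(np.hypot(C[...,0]-c[0],C[...,1]-c[1])<r)&(C[...,2]>z0)&(C[...,2]<z1)&(p["range_z"]>0)
    def rect(m,s):
        x=C[m];r=cv2.minAreaRect(x[:,:2].astype(np.float32));print(n,s,m.sum(),np.round(r[0],1),np.round(r[1],1),round(r[2],1),x.mean(0).round(1)); 
        print("  corners",cv2.boxPoints(r).round().tolist())
    rect(reg((530,-180),125,78,90),"box rim")
    rect(reg((520,183),110,12,30),"foot")
    rect(reg((520,183),110,60,132),"card")
    rect(reg((520,183),110,119,132),"cardtop")
    rect(reg((467,-173),50,103,150),"clip handles")
    rect(reg((467,-173),50,125,150),"clip tops")
E
```

```text
scene box rim 768 [ 521.7 -177.7] [170.4 117.4] 69.4 [ 538.9 -185.3   84.4]
  corners [[437.0, -237.0], [547.0, -278.0], [607.0, -119.0], [497.0, -77.0]]
scene foot 753 [525.  183.7] [172.4  81.3] 81.0 [537.4 168.6  23.9]
  corners [[471.0, 105.0], [552.0, 92.0], [579.0, 262.0], [498.0, 275.0]]
scene card 613 [523.3 185.1] [150.6   8.2] 82.8 [523.7 181.6  95.7]
  corners [[510.0, 111.0], [518.0, 110.0], [537.0, 259.0], [529.0, 260.0]]
scene cardtop 104 [523.3 185.2] [147.5   8.1] 82.8 [523.2 183.7 123.2]
  corners [[510.0, 113.0], [518.0, 112.0], [536.0, 258.0], [528.0, 259.0]]
scene clip handles 224 [ 470.  -172.7] [29.5 54.8] 68.2 [ 464.7 -170.3  122.9]
  corners [[439.0, -176.0], [490.0, -197.0], [501.0, -169.0], [450.0, -149.0]]
scene clip tops 96 [ 470.  -172.6] [29.4 54.8] 68.2 [ 464.9 -170.4  133.7]
  corners [[439.0, -176.0], [490.0, -196.0], [501.0, -169.0], [450.0, -149.0]]
top box rim 353 [ 517.6 -178.5] [170.2 114.6] 69.3 [ 533.8 -186.3   84.7]
  corners [[434.0, -238.0], [541.0, -278.0], [601.0, -119.0], [494.0, -79.0]]
top foot 883 [518.6 184.8] [170.5  79.8] 82.9 [517.9 183.   24.6]
  corners [[468.0, 105.0], [548.0, 95.0], [569.0, 264.0], [490.0, 274.0]]
top card 80 [518.2 183.2] [144.8   4.3] 83.0 [517.6 180.6 113.8]
  corners [[507.0, 112.0], [512.0, 111.0], [529.0, 255.0], [525.0, 255.0]]
top cardtop 54 [518.5 183.5] [144.1   3.9] 83.0 [518.5 182.8 125. ]
  corners [[508.0, 112.0], [512.0, 112.0], [529.0, 255.0], [525.0, 255.0]]
top clip handles 64 [ 464.9 -172.9] [28.4 53.4] 71.9 [ 467.8 -173.1  126. ]
  corners [[435.0, -178.0], [486.0, -195.0], [495.0, -168.0], [444.0, -151.0]]
top clip tops 35 [ 464.9 -172.9] [28.4 53.4] 71.9 [ 468.3 -173.1  135.7]
  corners [[435.0, -178.0], [486.0, -195.0], [495.0, -168.0], [444.0, -151.0]]
```

```bash
cat >> h.py <<'E'
from scipy.spatial.transform import Rotation as Ro
def goto(x,y,z,yawdeg):
    s=readout.state();R=Ro.from_euler("xyz",s["ee_rot"]).as_matrix()
    d=R.T@(np.array([x,y,z])-s["eef_pos"]);sp=np.degrees(s["ee_rot"][2])-yawdeg
    print("clock",s["clock"],"eef",s["eef_pos"].round(1),np.degrees(s["ee_rot"]).round(1),"F",s["ft_force"].round(1),"w",round(s["gripper_width"],3));print("SHIFT",d.round(1),"spin",round((sp+180)%360-180,1))
E
python3 -m jog '[411,-343,0,-55,1, 411,-343,0,-55,1, 411,-343,0,-55,1, 411,-343,0,-55,1, 411,-343,0,-55,1]'
python3 -c "
from h import *
goto(467.5,-173,235,69.4)"
```

```text
clock: 1.22
eef_pos: [276.3, -435.7, 239.7]
ee_rot: [3.141, 0.0, 0.878]
ft_force: [0.4, 0.6, 0.2]
gripper_width: 1.001
clock 1.2167 eef [ 276.3 -435.7  239.7] [180.    0.   50.3] F [0.4 0.6 0.2] w 1.001
SHIFT [324.3 -20.7   4.6] spin -19.1
```

```bash
python3 -m jog '[324,-21,5,-19,1, 324,-21,5,-19,1, 324,-21,5,-19,1, 324,-21,5,-19,1, 324,-21,5,-19,1]' >/dev/null
python3 -c "
from h import *
goto(467.5,-173,235,69.4)"
```

```text
clock 1.6333 eef [ 398.8 -266.9  236.7] [179.9   0.   69.3] F [ 0.1 -0.1 -0.6] w 1.003
SHIFT [112.2  31.1   1.7] spin -0.1
```

```bash
python3 -m jog '[112,31,2,0,1, 112,31,2,0,1, 112,31,2,0,1, 112,31,2,0,1, 112,31,2,0,1]' >/dev/null
python3 - <<'E'
from h import *
goto(467.5,-173,235,69.4)
p=get_image("wrist");save("w1",p["img"]);C=cloud(p)
for r in models.cut_out(p,"clip")[:2]:
    m=r["region"]&(p["range_z"]>0);print(r["score"],r["rect"])
def rect(m,s):
    x=C[m]
    if len(x)<5: print(s,len(x));return
    q=cv2.minAreaRect(x[:,:2].astype(np.float32));print(s,len(x),np.round(q[0],1),np.round(q[1],1),round(q[2],1),x[:,2].min().round(),x[:,2].max().round())
ok=(p["range_z"]>0);d=np.hypot(C[...,0]-467,C[...,1]+173)
rect(ok&(d<45)&(C[...,2]>105)&(C[...,2]<150),"handles")
rect(ok&(d<45)&(C[...,2]>130)&(C[...,2]<150),"tops")
rect(ok&(np.hypot(C[...,0]-520,C[...,1]+178)<120)&(C[...,2]>78)&(C[...,2]<90),"rim")
E
```

```text
clock 2.05 eef [ 468.2 -171.6  234.8] [1.799e+02 1.000e-01 6.960e+01] F [ 0.2  0.1 -0.2] w 1.004
SHIFT [-1.6 -0.1 -0.2] spin 0.2
handles 1050 [ 468.5 -172.4] [30.1 53.3] 69.3 105.0 141.0
tops 468 [ 468.4 -172.5] [30.  53.3] 69.2 130.0 141.0
rim 3693 [ 522.2 -170.3] [153.8 118.1] 68.9 78.0 90.0
```

View pics/w1.png

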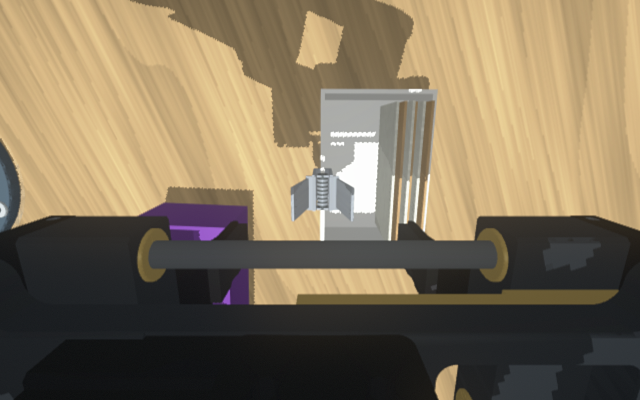

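```bash
python3 -m jog '[-1,0.5,40,0,1, -1,0.5,80,0,1, -1,0.5,105,0,1, -1,0.5,117,0,1, -1,0.5,117,0,1]' 
python3 - <<'E'
from h import *
goto(468.5,-172.4,118,69.3)
E
```

```text
clock: 2.57
eef_pos: [464.7, -175.6, 115.0]
ee_rot: [-3.136, -0.0, 1.206]
ft_force: [0.6, -1.0, -0.5]
gripper_width: 1.0
clock 2.5667 eef [ 464.7 -175.6  115. ] [-179.7   -0.    69.1] F [ 0.6 -1.  -0.5] w 1.0
SHIFT [ 4.3  2.4 -3. ] spin -0.2
```

```bash
python3 -m jog '[4.3,2.4,-3,0,1, 4.3,2.4,-3,0,1, 4.3,2.4,-3,0,1]' >/dev/null
python3 - <<'E'
from h import *
goto(468.5,-172.4,118,69.3)
E
```

```text
clock 2.8167 eef [ 469.4 -173.5  119.4] [-179.9    0.    69.1] F [ 0.5 -0.3 -0.1] w 0.994
SHIFT [ 0.7 -1.2  1.4] spin -0.2
```

```bash
python3 -m jog '[0.5,-1,1,0,0.6, 0.5,-1,1,0,0.6, 0.5,-1,1,0,0.3, 0.5,-1,1,0,0, 0.5,-1,1,0,0]'; python3 -m jog '[0,0,0,0,0, 0,0,0,0,0, 0,0,0,0,0, 0,0,0,0,0, 0,0,0,0,0]'
python3 - <<'E'
from h import *
goto(468.5,-172.4,118,69.3)
p=get_image("wrist");q=get_image("scene");save("w2",np.vstack([p["img"][100:300,180:480],cv2.resize(q["img"][170:300,180:330],(300,260))]))
E
```

```text
clock: 3.23
eef_pos: [468.7, -172.6, 118.6]
ee_rot: [-3.14, 0.001, 1.206]
ft_force: [-0.5, 0.1, -0.4]
gripper_width: 0.709
clock: 3.65
eef_pos: [468.9, -172.8, 120.1]
ee_rot: [-3.14, 0.001, 1.206]
ft_force: [-6.3, 1.7, 15.3]
gripper_width: 0.328
clock 3.65 eef [ 468.9 -172.8  120.1] [-1.799e+02  1.000e-01  6.910e+01] F [-6.3  1.7 15.3] w 0.328
SHIFT [ 0.2 -0.5  2.1] spin -0.2
```

View pics/w2.png

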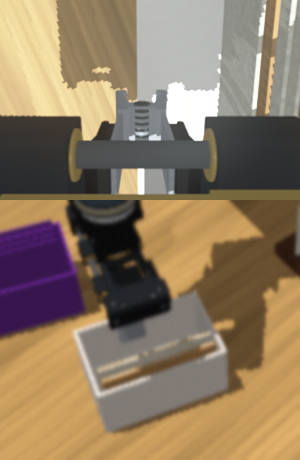

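The wrist crop shows the handles squeezed parallel between the pads, with the coil visible at (140,118). Lifting straight up.

```bash
python3 -m jog '[0,0,-4,0,0, 0,0,-10,0,0, 0,0,-18,0,0, 0,0,-30,0,0, 0,0,-45,0,0]'; python3 -m jog '[0,0,-30,0,0, 0,0,-60,0,0, 0,0,-75,0,0,0,0,-75,0,0]'
python3 - <<'E'
from h import *
goto(521,184,238,82.9)
p=get_image("wrist");q=get_image("scene");save("w3",np.vstack([p["img"][100:300,180:480],cv2.resize(q["img"][130:300,150:360],(300,243))]))
C=cloud(q);m=(np.hypot(C[...,0]-521,C[...,1]+178)<125)&(C[...,2]>78)&(C[...,2]<90)&(q["range_z"]>0)
r=cv2.minAreaRect(C[m][:,:2].astype(np.float32));print(r)
E
```

```text
clock: 4.17
eef_pos: [468.1, -172.3, 165.2]
ee_rot: [-3.138, 0.001, 1.206]
ft_force: [-0.1, 0.1, -1.0]
gripper_width: 0.319
clock: 4.5
eef_pos: [470.6, -173.5, 244.1]
ee_rot: [3.137, 0.003, 1.207]
ft_force: [0.5, 0.4, -1.9]
gripper_width: 0.315
clock 4.5 eef [ 470.6 -173.5  244.1] [1.797e+02 1.000e-01 6.910e+01] F [ 0.5  0.4 -1.9] w 0.315
SHIFT [352.1 -80.2   4.8] spin -13.8
((523.40625, -178.26309204101562), (170.49359130859375, 114.7288818359375), 69.17445373535156)
```

View pics/w3.png

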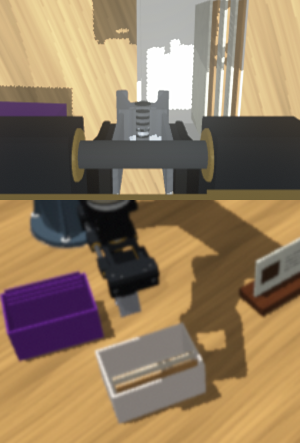

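```bash
for i in 1; do python3 -m jog '[352,-80,0,-13.8,0, 352,-80,0,-13.8,0, 352,-80,0,-13.8,0, 352,-80,0,-13.8,0, 352,-80,0,-13.8,0]'; done
python3 -c "
from h import *
goto(521,184,243,82.9)"
```

```text
clock: 5.02
eef_pos: [496.1, 35.9, 238.2]
ee_rot: [-3.134, 0.0, 1.447]
ft_force: [0.4, 0.2, -0.9]
gripper_width: 0.318
clock 5.0167 eef [496.1  35.9 238.2] [-179.6    0.    82.9] F [ 0.4  0.2 -0.9] w 0.318
SHIFT [150.1   6.3  -4.8] spin -0.0
```

```bash
python3 -m jog '[60,2,-5,0,0, 60,2,-5,0,0, 60,2,-5,0,0, 60,2,-5,0,0, 60,2,-5,0,0]' >/dev/null
cat > card.py <<'E'
from h import *
def card(p,z0=118,z1=132):
    C=cloud(p);m=(np.abs(C[...,0]-521)<35)&(np.abs(C[...,1]-184)<90)&(C[...,2]>z0)&(C[...,2]<z1)&(p["range_z"]>0);x=C[m]
    r=cv2.minAreaRect(x[:,:2].astype(np.float32));print("card",len(x),np.round(r[0],1),np.round(r[1],1),round(r[2],1),"zmax",np.percentile(x[:,2],98).round(1));print(cv2.boxPoints(r).round(1).tolist())
E
python3 - <<'E'
from card import *
p=get_image("wrist");save("w4",p["img"]);card(p)
q=get_image("scene");card(q)
goto(521,184,243,82.9)
E
```

```text
card 871 [521.2 181.2] [140.6   4. ] 82.9 zmax 126.3
[[510.5, 111.69999694824219], [514.5, 111.19999694824219], [531.9000244140625, 250.6999969482422], [527.9000244140625, 251.1999969482422]]
card 108 [523.2 185.1] [148.4   8.9] 82.7 zmax 127.8
[[509.29998779296875, 112.0], [518.0999755859375, 110.9000015258789], [537.0999755859375, 258.1000061035156], [528.2000122070312, 259.20001220703125]]
clock 5.5333 eef [505.   93.9 242.4] [-179.4    0.    82.8] F [-0.2  1.  -1. ] w 0.316
SHIFT [91.4  4.5 -0.7] spin -0.1
```

View pics/w4.png

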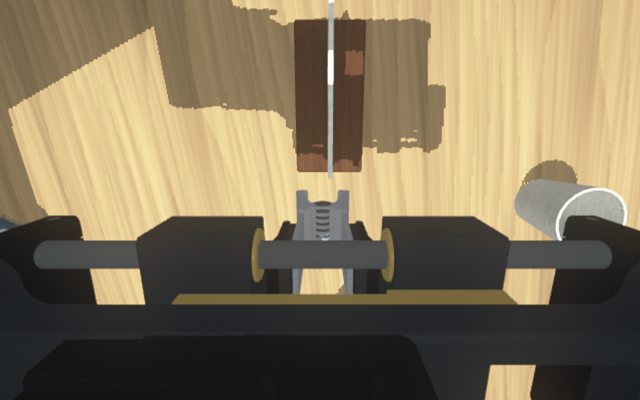

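The wrist view shows the open clip at (323,215), aimed along the card edge (column 331), and the card runs up from row 178. The wrist fit puts the edge middle at about (521.7, 184.9) with yaw 82.9°.

```bash
python3 -m jog '[92,5,0,0,0, 92,5,0,0,0, 92,5,0,0,0, 92,5,0,0,0, 92,5,0,0,0]' >/dev/null; python3 -m jog '[0,0,0,0,0,0,0,0,0,0,0,0,0,0,0]' >/dev/null
python3 - <<'E'
from card import *
goto(521.7,184.9,243,82.9)
p=get_image("wrist");C=cloud(p);s=readout.state()["eef_pos"];ok=p["range_z"]>0
d=np.hypot(C[...,0]-s[0],C[...,1]-s[1])
v,u=np.mgrid[0:400,0:640]
for a,b in((170,200),(200,225),(225,262),(262,290)):
    m=ok&(abs(u-323)<40)&(v>150)&(v<300)&(C[...,2]>a)&(C[...,2]<b)&(d<40);x=C[m]-s
    if len(x)>5:
        r=cv2.minAreaRect(x[:,:2].astype(np.float32));print(a,b,len(x),np.round(r[0],1),np.round(r[1],1),round(r[2],1),x[:,2].min(),x[:,2].max())
goto(521.7,184.9,243,82.9)
m=ok&(abs(C[...,0]-521)<35)&(C[...,2]>118)&(C[...,2]<132);x=C[m]
r=cv2.minAreaRect(x[:,:2].astype(np.float32));print("card",len(x),cv2.boxPoints(r).round(1).tolist(),round(r[2],1))
# scene: lowest clip part
q=get_image("scene");Q=cloud(q);R=Q-s
m=(np.hypot(R[...,0],R[...,1])<35)&(R[...,2]<-18)&(R[...,2]>-90)&(q["range_z"]>0);x=R[m]
print("jaws scene",len(x),np.percentile(x,[2,50,98],axis=0).round(1).tolist())
z=cv2.resize(q["img"][100:220,290:400],(660,720)[::1]);save("s5",cv2.resize(z,(440,480)))
E
```

```text
clock 6.2 eef [521.1 182.  241.8] [-1.794e+02  1.000e-01  8.270e+01] F [ 0.8 -0.3 -0.6] w 0.318
SHIFT [ 3.   0.2 -1.2] spin -0.2
170 200 349 [0.5 7.3] [22.  38.8] 81.5 -67.35033091208106 -42.08550560249532
200 225 1583 [1.2 9. ] [30.5 30.6] 37.9 -41.702411835234216 -16.907287643132975
225 262 921 [ 0.6 -0.1] [30.1 44.5] 82.9 -16.630224565921964 20.06822773363797
262 290 812 [1.1 1.2] [27.5 33.5] 84.2 20.172610117927945 33.59054000159938
clock 6.25 eef [521.2 182.2 241.9] [-1.794e+02  1.000e-01  8.270e+01] F [ 0.3  1.3 -1.1] w 0.318
SHIFT [ 2.7  0.1 -1.1] spin -0.2
card 368 [[519.4000244140625, 178.5], [522.0999755859375, 178.1999969482422], [532.2000122070312, 257.5], [529.5, 257.8999938964844]] 82.8
jaws scene 224 [[-15.7, -18.8, -66.6], [11.2, -8.0, -43.4], [19.9, 16.3, -19.1]]
```

View pics/s5.png

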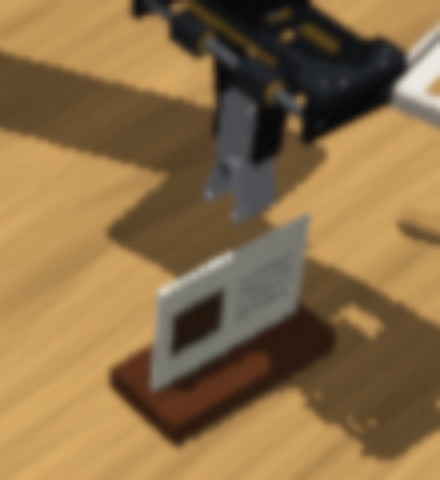

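```bash
python3 -m jog '[2.5,-0.3,8,0,0, 2.5,-0.3,16,0,0, 2.5,-0.3,24,0,0, 2.5,-0.3,32,0,0, 2.5,-0.3,40,0,0]' >/dev/null; python3 -m jog '[0,0,0,0,0,0,0,0,0,0,0,0,0,0,0,0,0,0,0,0]' >/dev/null
python3 -c "
from h import *
goto(521.2,184.8,168,82.9)"
```

```text
clock 7.05 eef [520.8 185.1 200.9] [-1.794e+02  1.000e-01  8.270e+01] F [-0.4  1.  -1.3] w 0.313
SHIFT [-0.1  0.8 32.9] spin -0.2
```

```bash
python3 -m jog '[0,0.2,4,0,0, 0,0.3,8,0,0, 0,0.4,12,0,0, 0,0.5,16,0,0, 0,0.5,16,0,0]'
python3 - <<'E'
from card import *
goto(521.2,184.8,168,82.9)
p=get_image("wrist");save("w6",cv2.resize(p["img"][120:310,230:420],(570,570)))
E
```

```text
clock: 7.47
eef_pos: [520.4, 184.9, 183.9]
ee_rot: [-3.129, 0.003, 1.443]
ft_force: [0.7, 0.3, -0.9]
gripper_width: 0.313
clock 7.4667 eef [520.4 184.9 183.9] [-179.3    0.2   82.7] F [ 0.7  0.3 -0.9] w 0.313
SHIFT [ 0.1  1.  15.9] spin -0.2
```

View pics/w6.png

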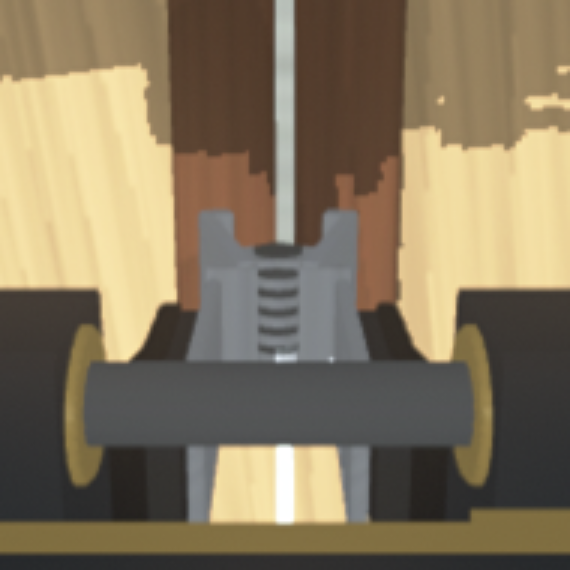

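The card runs between the jaws: its centre is at column 285, and the jaw midpoint is at 279, about 1.5 mm to the left. Correcting that and lowering the rest of the way.

```bash
python3 -m jog '[0,1.4,0,0,0, 0,1.5,4,0,0, 0,1.6,8,0,0, 0,1.7,12,0,0, 0,1.7,16,0,0]'>/dev/null;  python3 -m jog '[0,0,0,0,0,0,0,0,0,0,0,0,0,0,0,0,0,0,0,0]' >/dev/null
python3 - <<'E'
from card import *
goto(521.8,184.8,168,82.9)
p=get_image("wrist");q=get_image("scene")
save("w7",np.hstack([cv2.resize(p["img"][150:310,240:410],(400,376)),cv2.resize(q["img"][125:215,300:396],(400,376))]))
t=get_image("top");C=cloud(t);m=(np.abs(C[...,0]-520)<60)&(np.abs(C[...,1]-184)<100)&(C[...,2]>12)&(C[...,2]<30)&(t["range_z"]>0)
m2=(np.hypot(C[...,0]-520,C[...,1]+178)<125)&(C[...,2]>78)&(C[...,2]<90)
for k in(m,m2): print(cv2.minAreaRect(C[k][:,:2].astype(np.float32)))
E
```

```text
clock 8.2667 eef [522.2 184.7 167.9] [-1.793e+02  1.000e-01  8.270e+01] F [-0.7  0.2 -0.4] w 0.316
SHIFT [ 0.1 -0.4 -0.1] spin -0.2
((513.2814331054688, 141.4324493408203), (83.60269165039062, 80.1986312866211), 83.17920684814453)
((519.4398803710938, -178.97900390625), (170.083984375, 110.37925720214844), 69.32780456542969)
```

View pics/w7.png

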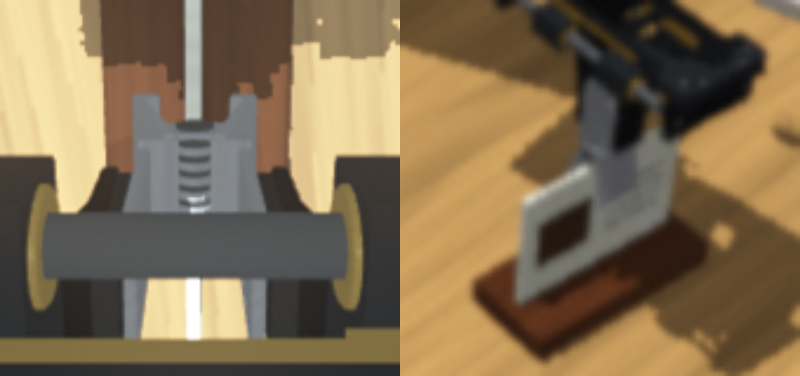

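The wrist view shows the card (column 193) midway between the jaws (134–256). The scene view shows the front jaw hanging well below the top edge, with nothing in contact. Handing in.

```bash
python3 -c "
from h import *
print(workorder.job_done());s=readout.state();print(s['clock'],s['ft_force'],s['gripper_width'])"
```

```text
the job is handed in; nothing more can be done
None
the job is handed in; nothing more can be done
```

I squeezed the clip off the white box and carried it to the card. It is now held fully open, jaws down, over the middle of the card's top edge, and I handed the job in at about 8.4 s.

**Last checks before handing in:**
- **Centring:** in the wrist view the card runs midway between the jaws, within about 1 mm. The tool was within 1 mm of its target, and the clip's turn matched the card's to 0.2°.
- **Height:** the jaw tips hang an estimated 25 mm below the top edge. The spring coil is about 9 mm above it.
- **Contact and grip:** the wrist force was below 1 N, so nothing was touching the card. The gripper opening of 0.316 (about 27.5 mm) means the handles are squeezed to their stop.
- **Box:** it had not moved, to within about 2 mm.

**Weaker checks:**
- **Camera disagreement:** the scene and top cameras differed by 4–5 mm in x, so I relied on the wrist camera.
- **Stand position:** the last top-camera fit of the foot failed because the arm hid part of it. I judged the stand unmoved from the wrist and scene views and the near-zero force.
- **Cup, bowl and spatula:** I did not measure these again. The arm stayed well away from them.

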